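Lock out the clamp air, find the loose hold-down bolt and hold its cap open

TASK

Turn the air regulator's knob until its pointer is on the raised mark, then slide the forked lock fully home over it. Then tap the rail's bolts to find the loose one, which sinks and stays down, and lift the hinged cap around that bolt about halfway up (some 45 degrees or more); finish while still holding the cap open in the gripper. Lift no other cap, lift none before its bolt has been tapped down, and leave the tip box, well plate and bottle where they are.

Things in the scene. Friction and masses are not known exactly. Their poses are not given: they have to be found in the camera images.
- regulator: Grey air-regulator block on the bench, 200 x 90 x 30 mm, fixed. Origin: centre of its underside. x runs along the block, away from the robot; z up. Knob axis at x = -55 mm, y = 0; a small raised white mark on its top at x = -92 mm, y = 0.
- knob (a joint): Angle of the regulator knob, rad; 0 = pointer on the mark, positive = turned anticlockwise seen from above. Starts 0.5 to 1.2 off the mark. Stiff (about 0.05 N m), stays where it is left, stops at -0.6 and 1.6.
- knob_grip (a point): Point on the knob's axis 64 mm above the bench. The knob is a black disc 56 mm wide carrying an upright grip bar 40 mm long, 14 mm thick, from 38 to 72 mm above the bench. Its x axis runs along the bar; the pointer end (white line) is at -x. Pinch the bar across its thickness (y) by the top 15 mm.
- lock (a joint): Travel of the steel lock slide on the regulator block, m: 0 = parked back, 0.060 = fully home against its stop, its two prongs either side of the knob's bar. It slides towards the block's -x. Friction about 1.5 N; it stays where it is left. It only passes when the bar points along the block (3 mm play on each side of the bar).
- lock_grip (a point): Point in the lock's upright grip fin, 73 mm above the bench, turned with the block. The fin is 26 mm long (x), 14 mm thick (y), from 50 to 84 mm above the bench; pinch it across y. The prongs (40 to 50 mm above the bench) reach 71 mm ahead of it in -x; the gap between them is 20 mm.
- rail: Aluminium hold-down rail, 150 (x) x 340 (y) x 40 (z) mm, fixed on the bench. Origin: centre of its underside; +y is the robot's left. Bolts at x = 0 and y = +105 (left), 0 (middle), -105 mm (right). The hinge line of all three caps is along y, at x = +50 mm, 45 mm above the bench.
- bolt_left (a joint): How far the left bolt has sunk, m; 0 at the start. A tight bolt does not give (under 1 mm). Exactly one of the three, a different one from run to run, is loose: pressed with more than about 2.5 N it sinks 7 mm to a stop and stays down.
- bolt_left_top (a point): Centre of the top of the left bolt's steel hexagon head, 22 mm across; it stands through the cap's opening, its top 64 mm above the bench at the start and 16 mm above the cap's plate.
- cap_left (a joint): Angle of the left bolt's hinged grey cap, rad: 0 = shut, grows as its front end is lifted, stop at 1.35. About 150 g; it falls shut by itself from any angle when let go.
- cap_left_grip (a point): Centre of the left cap's lifting barrel: 20 mm diameter, 26 mm long along y (parallel to the hinge), at the cap's front end nearest the robot, 106 mm in front of the hinge line and 26 mm above it when shut (71 mm above the bench). Pinch it on its two ends, or across. Cap plate: 84 x 64 x 6 mm, its 30 mm opening round the bolt.
- bolt_middle (a joint): How far the middle bolt has sunk, m; 0 at the start. A tight bolt does not give (under 1 mm). Exactly one of the three, a different one from run to run, is loose: pressed with more than about 2.5 N it sinks 7 mm to a stop and stays down.
- bolt_middle_top (a point): Centre of the top of the middle bolt's steel hexagon head, 22 mm across; it stands through the cap's opening, its top 64 mm above the bench at the start and 16 mm above the cap's plate.
- cap_middle (a joint): Angle of the middle bolt's hinged grey cap, rad: 0 = shut, grows as its front end is lifted, stop at 1.35. About 150 g; it falls shut by itself from any angle when let go.
- cap_middle_grip (a point): Centre of the middle cap's lifting barrel: 20 mm diameter, 26 mm long along y (parallel to the hinge), at the cap's front end nearest the robot, 106 mm in front of the hinge line and 26 mm above it when shut (71 mm above the bench). Pinch it on its two ends, or across. Cap plate: 84 x 64 x 6 mm, its 30 mm opening round the bolt.
- bolt_right (a joint): How far the right bolt has sunk, m; 0 at the start. A tight bolt does not give (under 1 mm). Exactly one of the three, a different one from run to run, is loose: pressed with more than about 2.5 N it sinks 7 mm to a stop and stays down.
- bolt_right_top (a point): Centre of the top of the right bolt's steel hexagon head, 22 mm across; it stands through the cap's opening, its top 64 mm above the bench at the start and 16 mm above the cap's plate.
- cap_right (a joint): Angle of the right bolt's hinged grey cap, rad: 0 = shut, grows as its front end is lifted, stop at 1.35. About 150 g; it falls shut by itself from any angle when let go.
- cap_right_grip (a point): Centre of the right cap's lifting barrel: 20 mm diameter, 26 mm long along y (parallel to the hinge), at the cap's front end nearest the robot, 106 mm in front of the hinge line and 26 mm above it when shut (71 mm above the bench). Pinch it on its two ends, or across. Cap plate: 84 x 64 x 6 mm, its 30 mm opening round the bolt.
- tip_box: Bystander: green pipette-tip box, 84 x 122 x 53 mm, loose behind the rail. Origin: centre of its underside.
- well_plate: Bystander: white deep-well plate, 85 x 127 x 41 mm, loose behind the regulator. Origin: centre of its underside.
- reagent_bottle: Bystander: white bottle, 54 mm wide, 100 mm tall, loose in front of the rail. Origin: centre of its underside.
Not all that is in view belongs to the job. Several things have the shape of the regulator; the one meant has the colours described above.

How it is judged:
On the way, in this order (a step that is already met when the one before it is completed fails the run):
1. the knob's pointer is on the mark (within 0.15 rad) (value of joint knob between -0.15 and 0.15 rad), for 0.2 s.
2. the lock is fully home over the knob, still on the mark (all of step 1 and value of joint lock above 0.054 m), for 0.2 s.
3. the loose bolt has been tapped down (value of joint any of bolt_left, bolt_middle, bolt_right above 0.004 m), for 0.1 s.
At the end, for the whole second after the job is handed in: The knob is within 0.15 rad of the mark with the lock home (at least 54 of 60 mm); the loose bolt is down (more than 4 mm) and its cap is held up by the fingers at 0.65 rad (37 degrees) or more, the other two caps shut (under 0.15 rad) (all of step 2 and ((value of joint bolt_left above 0.004 m and value of joint cap_left above 0.65 rad and contact force between the fingers and cap_left above 0.2 N and value of joint each of cap_middle, cap_right below 0.15 rad) or (value of joint bolt_middle above 0.004 m and value of joint cap_middle above 0.65 rad and contact force between the fingers and cap_middle above 0.2 N and value of joint each of cap_left, cap_right below 0.15 rad) or (value of joint bolt_right above 0.004 m and value of joint cap_right above 0.65 rad and contact force between the fingers and cap_right above 0.2 N and value of joint each of cap_left, cap_middle below 0.15 rad))); the arm keeps its last pose, push and grip.
It fails at once if a cap is lifted whose bolt has not been tapped down (a tight or untapped bolt) ((value of joint cap_left above 0.15 rad and value of joint bolt_left below 0.004 m) or (value of joint cap_middle above 0.15 rad and value of joint bolt_middle below 0.004 m) or (value of joint cap_right above 0.15 rad and value of joint bolt_right below 0.004 m)).
It fails at once if a bystander is pushed more than 20 mm or tipped (distance of any of tip_box, well_plate, reagent_bottle from where it was at the start of the episode above 0.02 m or angle between any of tip_box, well_plate, reagent_bottle's own z axis and vertical above 0.3 rad).
It also fails if it takes over 72 s, if anything falls off the work surface, if the arm or the gripper's body presses on something with over 40 N, if the wrist force passes 120 N, or if a joint passes its speed limit or range.

ROBOT

A 6-joint arm with a two-finger parallel gripper is mounted at the origin on the work surface. World frame = base frame: x ahead of the robot, y to its left, z up, the work surface at z = 0. Lengths are in m, angles in rad, forces in N, time in s.
With the tool pointing down it reaches from about 0.35 to 0.775 m from the base axis. Payload 5.5 kg.
Tool frame: the origin (TCP) lies at the very end of the fingers, on their centre line; the grasp point (between the pads) lies 19 mm behind it (grip_point_offset is the distance from the TCP to the grasp point, in m); z points along the fingers, y is the direction in which the jaws open and shut (so a half turn about z gives the same grasp; the last joint's range is limited). The gripper opens to 85 mm and grips with 20 to 120 N. Pads are 22 mm wide; open, the fingers measure 114 mm over their backs; the gripper's body (76 mm by 85 mm) begins 54 mm behind the grasp point. The pads swing forward as they close: fully open they stand 13 mm farther back than shut.
Start: joints at [-1.298, 0.313, 0.046, 1.304, 0, 1.431], TCP at [0.231, -0.527, 0.231] pointing down, gripper open.
Joint ranges: [-2.76, 2.76], [-0.86, 1.69], [-1.03, 1.26], [-2.2, 2.34], [-1.47, 1.5], [-3.14, 3.14]. Speed limits (rad/s): [2.57, 2.57, 3.14, 3.14, 3.14, 3.14].

INTERFACE

Orientations are given as a unit quaternion [w, x, y, z].
In Python, from workcell import * gives the robot as it stands.
- The arm moves only by the shell command python3 -m crank 'ROWS' [OPENING] [FORCE]. ROWS is a JSON object of lists of equal length, an entry for each row: "travel": the shift along the tool's x, y, z in units of 40 mm (1.0 is 40 mm), a list of three; "turn": the turn about the tool's z in rad. In form: {"travel": [[x, y, z], ...], "turn": [turn, ...]}. A call has 1 to 5 rows; each row is the pose to reach, as a shift and turn from the pose commanded when the call began, along the tool's axes at that moment; what a row does not reach only later rows make up. A row lasts 1/12 s, in which the tool goes at most 41.7 mm and 7.16 degrees, less where a joint would pass 70% of its speed; a pose out of reach is approached as far as the arm can. A call with a gripper value outside its range is refused whole. OPENING is the finger opening in mm, from 0 to 85.4, set as the call begins (- or left out, the last holds). The fingers move at their own pace and stop on an object; FORCE is the grip in N (left out, the last holds). Time passes only in rows, so rows that repeat a pose let the fingers close. It gives the time, the measured TCP pose, the force and the opening at its end, in the units of the state.
- get_state(): the state, without advancing time (a new reading comes with each control period).
- read_camera(name): name is "scene" or "top" or "wrist"; returns a dict with "image" (480x640x3 uint8, red, green, blue), "K" (3x3 intrinsics, pixels), "k1" (the pictures are not rectified: a ray, as slopes to the right and down, at radius r is drawn at 1 + k1 r^2 times it, then the intrinsics apply), "R" (3x3) and "t" (3): a world point X has camera coordinates R X + t. Camera axes: x right, y down, z forward; pixel columns grow to the right and rows downward; lengths in m; the calibration is good to about 2 mm. A picture is of the moment at which its call begins. There is no depth.
- hand_in(): hands the job in, once; it reports no verdict.
The state is a dict: "clock": time; "joint_pos": joint angles; "qvel": joint speeds; "tau": joint torques, N m; "tcp_pos": TCP position; "orientation": TCP orientation; "wrist_force": force on the tool from outside, world axes, zero at the start; "ft_torque": the same for the moment, N m; "finger_gap": finger opening in m.
Only numpy, scipy, OpenCV 4.12 (cv2) and the standard library are available. Lean on these libraries where they do the work, as an engineer would, in place of code of your own. Each camera call takes 0.05 s, during which the arm holds its last target. There are 200 camera calls.

## Working session

There is one attempt and no reset: what is moved stays moved. The work goes in short steps, Python scripts to look and compute and a shell command to move; the robot and the scene stay as the last step left them, time stands still between calls to the robot, and variables do not carry over. Pictures are saved under pics/ and viewed, about 8 in all and at most 12, crops included, and the job is handed in when it is done.

```bash
ls; mkdir -p pics; python3 - <<'E'
from workcell import *
import cv2, numpy as np
s=get_state(); print(s)
for n in ("scene","top"):
    c=read_camera(n); cv2.imwrite(f"pics/{n}0.png",c["image"][:,:,::-1]); print(n,c["K"],c["k1"],c["R"],c["t"])
    np.savez(f"pics/{n}0.npz",**c)
E
```

```text
pics
{'clock': 0.0, 'joint_pos': array([-1.29760102e+00,  3.14012066e-01,  4.49311437e-02,  1.30354179e+00,
       -1.01917800e-05,  1.43120872e+00]), 'qvel': array([ 0.00072814, -0.00036231, -0.00042989,  0.00121468, -0.00049759,
        0.0014045 ]), 'tau': array([ 2.31812141e-03, -4.80631542e+01,  2.98531544e+01,  1.94945204e-02,
       -1.54982706e-05, -3.31579724e-07]), 'tcp_pos': array([ 0.23052307, -0.52621133,  0.23038264]), 'orientation': array([-9.10813850e-04,  9.78776373e-01,  2.04929200e-01, -6.60438277e-05]), 'wrist_force': array([-0.14650883,  0.09156201,  0.45293076]), 'ft_torque': array([-0.02161702, -0.00516172, -0.01690161]), 'finger_gap': 0.085829079336443}
scene [[496.58098581   0.         313.20300471]
 [  0.         496.58098581 245.79851051]
 [  0.           0.           1.        ]] -0.0755148582915956 [[-0.66586443  0.74605549  0.00507639]
 [ 0.53476417  0.4820066  -0.69404389]
 [-0.52024211 -0.45942447 -0.71991479]] [ 0.19857302 -0.30115067  1.5839712 ]
top [[624.04804701   0.         319.91874334]
 [  0.         624.04804701 236.93080913]
 [  0.           0.           1.        ]] -0.025681562280197648 [[-0.08289391 -0.99654754 -0.00464741]
 [-0.97578476  0.08211229 -0.20273545]
 [ 0.20241713 -0.01227066 -0.97922252]] [0.21542927 0.48493467 1.5651304 ]
```

View pics/top0.png

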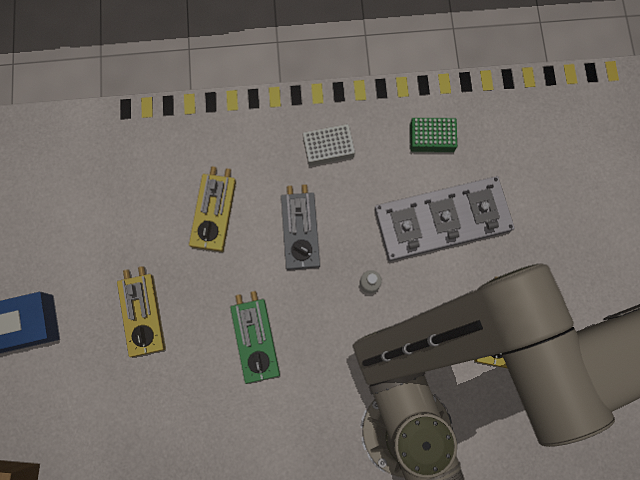

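View pics/scene0.png

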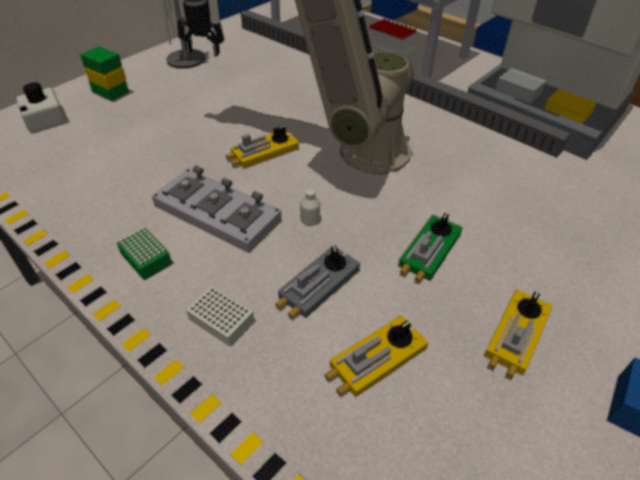

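Candidates with the regulator's shape, in top-view pixels: yellow (213,208), yellow (141,312), green (255,337), a mostly hidden yellow (490,360) and grey (300,228). Only the grey one fits the description, as a grey block with a black knob and white mark. I'll confirm it in an enlarged crop and measure it.

```bash
cat > h.py <<'E'
from workcell import *
import cv2, numpy as np
from scipy.spatial.transform import Rotation as Rot
def ray(c,uv):
    p=np.linalg.inv(c["K"])@np.array([uv[0],uv[1],1.]); d=p[:2].copy()
    for _ in range(20): d=p[:2]/(1+float(c["k1"])*(d@d))
    return -c["R"].T@c["t"], c["R"].T@np.array([d[0],d[1],1.])
def plane(c,uv,z):
    o,d=ray(c,uv); return o+d*(z-o[2])/d[2]
def proj(c,X):
    q=c["R"]@np.asarray(X)+c["t"]; d=q[:2]/q[2]; d=d*(1+float(c["k1"])*(d@d))
    return (c["K"]@np.array([d[0],d[1],1.]))[:2]
def grab(n,tag):
    c=read_camera(n); np.savez(f"pics/{n}{tag}.npz",**c); cv2.imwrite(f"pics/{n}{tag}.png",c["image"][:,:,::-1]); return c
def togo(target,yaw=None):
    "shift in tool axes, units of 40 mm, to TCP target; turn to get tool y (jaw) at world angle yaw (mod pi)"
    s=get_state(); q=s["orientation"]; R=Rot.from_quat([q[1],q[2],q[3],q[0]]).as_matrix()
    out=R.T@(np.asarray(target)-s["tcp_pos"])/0.04
    y=np.arctan2(R[1,1],R[0,1]); t=None
    if yaw is not None: t=-(((yaw-y)+np.pi/2)%np.pi-np.pi/2)
    print("tcp",s["tcp_pos"].round(4),"jaw yaw",round(y,3),"tilt",R[:,2].round(3),"travel",out.round(3),"turn",t,"j6",s["joint_pos"][5].round(2),"t",round(s["clock"],2))
E
python3 - <<'E'
from h import *
c=dict(np.load("pics/top0.npz")); im=c["image"][:,:,::-1]
a=cv2.resize(im[178:278,268:332],None,fx=5,fy=5,interpolation=cv2.INTER_CUBIC)
b=cv2.resize(im[170:270,370:520],None,fx=3.2,fy=3.2,interpolation=cv2.INTER_CUBIC)
b=cv2.copyMakeBorder(b,0,a.shape[0]-b.shape[0],0,0,cv2.BORDER_CONSTANT)
cv2.imwrite("pics/crop1.png",np.hstack([a,b]))
# regulator mask: darker grey than bench
g=im[178:278,268:332].astype(int); v=g.max(2)
m=((v<125)).astype(np.uint8)
m=cv2.morphologyEx(m,cv2.MORPH_CLOSE,np.ones((7,7)))
m=cv2.morphologyEx(m,cv2.MORPH_OPEN,np.ones((9,9)))
k=max(cv2.findContours(m,0,2)[0],key=cv2.contourArea); k=k+np.array([268,178])
W=np.array([plane(c,p[0],0.03)[:2] for p in k],np.float32)
print("reg",cv2.minAreaRect(W))
for u in [(300,228),(303,250)]: print(im[u[1],u[0]],plane(c,u,0.07))
for u in [(407,226),(445,215),(485,206)]: print("bolt",plane(c,u,0.064))
print([ (int(v[i,3]),int(v[i,30])) for i in range(0,100,10)])
E
```

```text
reg ((0.5253415107727051, 0.224960058927536), (0.0936526209115982, 0.21312953531742096), 89.939453125)
[90 89 88] [0.52469637 0.22345427 0.07      ]
[50 51 52] [0.46686602 0.22022837 0.07      ]
bolt [ 0.50819044 -0.05138482  0.064     ]
bolt [ 0.52892972 -0.15256529  0.064     ]
bolt [ 0.54409585 -0.25908981  0.064     ]
[(131, 128), (138, 131), (134, 101), (136, 42), (135, 92), (137, 90), (130, 94), (132, 45), (135, 53), (140, 36)]
```

View pics/crop1.png

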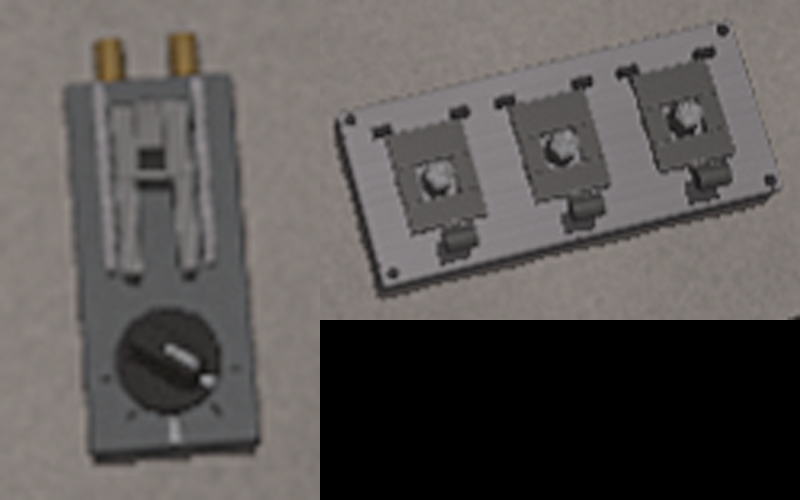

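Crop 1 confirms it: a grey block with a black knob at crop (168,360), its white pointer end at (208,380) and the mark at (175,430). The pointer sits about 1 rad anticlockwise of the mark. The bolts are at crop (437,178), (562,146) and (686,115). Next I'll compute poses from these points.

```bash
python3 - <<'E'
from h import *
c=dict(np.load("pics/top0.npz"))
A=lambda x,y:(268+(x+.5)/5-.5,178+(y+.5)/5-.5)
B=lambda x,y:(370+(x-320+.5)/3.2-.5,170+(y+.5)/3.2-.5)
TL,TR,BR,BL=[plane(c,A(*p),.03)[:2] for p in [(65,88),(232,75),(257,437),(92,452)]]
n=np.linalg.norm
print("sizes",n(TL-TR),n(BL-BR),n(TL-BL),n(TR-BR))
ctr=(TL+TR+BR+BL)/4; ax=(TL+TR-BL-BR); yaw=np.arctan2(ax[1],ax[0]); print("centre",ctr,"yaw",yaw)
u=np.array([np.cos(yaw),np.sin(yaw)])
print("knob pred",ctr-.055*u,"mark pred",ctr-.092*u,"mark",plane(c,A(175,431),.031)[:2],"knob disc",plane(c,A(168,360),.038)[:2])
bb=[plane(c,A(*p),.072)[:2] for p in [(138,340),(200,372)]]; d=bb[1]-bb[0]
print("bar dir",np.arctan2(d[1],d[0]),"knob angle",(np.arctan2(d[1],d[0])-yaw-np.pi+np.pi)%(2*np.pi)-np.pi, "len",n(d), sum(bb)/2)
b=[plane(c,B(*p),.064) for p in [(437,178),(562,146),(686,115)]]
print(b,n(b[0]-b[1]),n(b[1]-b[2])); d=b[0]-b[2]; print("rail yaw",np.arctan2(d[1],d[0])-np.pi/2)
s=dict(np.load("pics/scene0.npz"))
print("scene px of knob top",proj(s,[*(ctr-.055*u),.072]),[proj(s,x) for x in b])
togo([*(ctr-.055*u),.15], None)
E
```

```text
sizes 0.08910355867023946 0.08601494503898853 0.1964136573660503 0.19539314102702585
centre [0.52897996 0.22490581] yaw -0.0066148702931053795
knob pred [0.47398116 0.22526962] mark pred [0.43698197 0.22551437] mark [0.43792391 0.2247399 ] knob disc [0.47430625 0.22534307]
bar dir -2.136535470280747 knob angle 1.011672053602151 len 0.03572291200364191 [0.46993649 0.22402701]
[array([ 0.5102453 , -0.04959017,  0.064     ]), array([ 0.52812614, -0.15319797,  0.064     ]), array([ 0.54538487, -0.25672834,  0.064     ])] 0.10513942672444208 0.10495904518616073
rail yaw 0.16804334752820704
scene px of knob top [334.79073736 250.3885592 ] [array([245.14110522, 208.82672894]), array([214.13635826, 194.98143763]), array([185.25653369, 181.90873556])]
tcp [ 0.2305 -0.5263  0.2305] jaw yaw -1.158 tilt [-0.     0.002 -1.   ] travel [ 13.112 -14.766   2.039] turn None j6 1.43 t 0.1
```

Sizes, spacing and mark position all agree: knob at (0.474, 0.225), angle about 1.0, rail yaw 0.168. I'll turn the wrist the way that keeps joint 6 in range, then travel.

```bash
for i in 1 2 3 4 5 6; do python3 -m crank '{"travel":[[0,0,0],[0,0,0],[0,0,0],[0,0,0],[0,0,0]],"turn":[-0.125,-0.25,-0.375,-0.5,-0.62]}' 40 40|tail -1; done; python3 -c "
from h import *
togo([.474,.225,.17],-.566)"
```

```text
finger_gap: 0.0399
finger_gap: 0.0398
finger_gap: 0.0402
finger_gap: 0.04
finger_gap: 0.0399
finger_gap: 0.0398
tcp [ 0.2306 -0.5264  0.2308] jaw yaw 2.568 tilt [-0.     0.001 -1.   ] travel [-19.081   5.079   1.536] turn -0.0074433428916620414 j6 -2.29 t 2.6
```

```bash
for i in 1 2 3 4; do python3 -m crank '{"travel":[[-0.95,0.25,0],[-1.9,0.5,0],[-2.85,0.76,0],[-3.8,1.01,0],[-4.75,1.26,0]],"turn":[0,0,0,0,0]}' >/dev/null; done;  python3 -c "
from h import *
togo([.474,.225,.14],-.566)
c=grab('wrist','1'); print([proj(c,p).round() for p in [(.474,.225,.072),(.437,.225,.031)]])"
```

```text
tcp [0.4781 0.2217 0.2309] jaw yaw 2.563 tilt [-0. -0. -1.] travel [-0.015  0.131  2.272] turn -0.013035169192403107 j6 -0.71 t 4.27
[array([324., 220.]), array([355., 189.])]
```

View pics/wrist1.png

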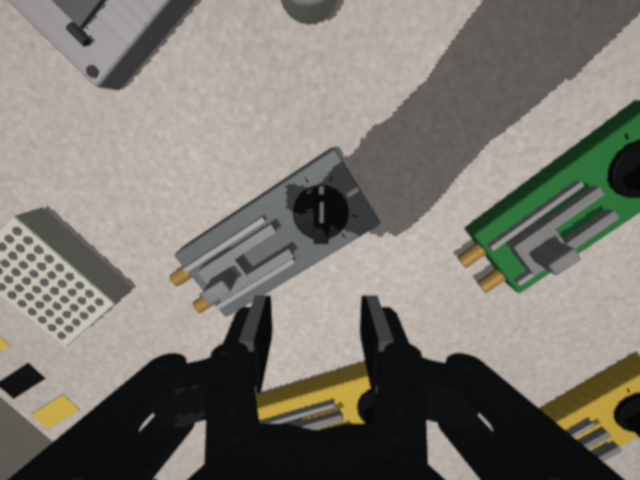

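The wrist view shows the bar upright at about (321,212), square to the jaws, with the disc at (320,211). I'll take the disc centre from this view.

```bash
python3 - <<'E'
from h import *
c=dict(np.load("pics/wrist1.npz")); im=c["image"]
v=im.max(2)[150:275,270:380]; 
m=(v<48).astype(np.uint8); m=cv2.morphologyEx(m,cv2.MORPH_CLOSE,np.ones((9,9)))
m=cv2.morphologyEx(m,cv2.MORPH_OPEN,np.ones((15,15)))
k=max(cv2.findContours(m,0,2)[0],key=cv2.contourArea); (x,y),r=cv2.minEnclosingCircle(k); e=cv2.fitEllipse(k)
print(x+270,y+150,r,e[0][0]+270,e[0][1]+150,e[1]); print(plane(c,(e[0][0]+270,e[0][1]+150),.037), plane(c,(320,211),.037), plane(c,(357,189),.031), c["K"][0,0])
a,b=plane(c,(321,187),.072),plane(c,(321,225),.072); print(a,b,np.arctan2(*(a-b)[1::-1]))
print(-c["R"].T@c["t"])
E
```

```text
320.994197845459 210.51649475097656 28.62264633178711 320.85030364990234 211.18672561645508 (53.300453186035156, 56.09638214111328)
[0.47620196 0.22459295 0.037     ] [0.47679703 0.2239786  0.037     ] [0.43526545 0.22655374 0.031     ] 353.2832599288107
[0.46011524 0.19911336 0.072     ] [0.47859286 0.22763801 0.072     ] -2.145607504512938
[0.43413801 0.15110744 0.37407294]
```

```bash
python3 -m crank '{"travel":[[-0.03,0.11,0.9],[-0.03,0.11,1.8],[-0.03,0.11,2.7],[-0.03,0.11,3.4],[-0.03,0.11,3.6]],"turn":[0,0,0,0,0]}' >/dev/null
python3 -m crank '{"travel":[[0,0,0.4],[0,0,0.8],[0,0,1.0],[0,0,1.0]],"turn":[0,0,0,0]}'
python3 -m crank '{"travel":[[0,0,0],[0,0,0],[0,0,0],[0,0,0],[0,0,0]],"turn":[0,0,0,0,0]}' 0 40
python3 -c "
from h import *
togo([.475,.225,.047],-.575)"
```

```text
clock: 5.07
tcp_pos: [0.4743, 0.2226, 0.0463]
orientation: [-0.001, -0.475, 0.88, 0.0]
wrist_force: [-0.3, -0.2, 0.0]
finger_gap: 0.0401
clock: 5.48
tcp_pos: [0.4744, 0.224, 0.0487]
orientation: [0.0, -0.476, 0.879, 0.001]
wrist_force: [-5.4, 3.0, 4.2]
finger_gap: 0.0134
tcp [0.4744 0.224  0.0487] jaw yaw 2.563 tilt [-0.001  0.002 -1.   ] travel [-0.028  0.001  0.042] turn -0.0035992841037337797 j6 -0.71 t 5.48
```

```bash
python3 -m crank '{"travel":[[0,0,0],[0,0,0],[0,0,0],[0,0,0],[0,0,0]],"turn":[0.1,0.2,0.3,0.4,0.5]}' >/dev/null
python3 -m crank '{"travel":[[0,0,0],[0,0,0],[0,0,0],[0,0,0],[0,0,0]],"turn":[0.1,0.2,0.3,0.4,0.5]}' >/dev/null
python3 -m crank '{"travel":[[0,0,0],[0,0,0],[0,0,0],[0,0,0]],"turn":[0,0,0,0]}'
python3 -c "
from h import *
togo([.475,.225,.047],1.564)"
```

```text
clock: 6.65
tcp_pos: [0.4729, 0.2266, 0.0487]
orientation: [-0.002, 0.003, 1.0, 0.004]
wrist_force: [-7.9, 12.3, 6.4]
finger_gap: 0.0133
tcp [0.4729 0.2266 0.0487] jaw yaw 1.565 tilt [-0.003  0.008 -1.   ] travel [-0.053 -0.041  0.042] turn 0.001179751445530508 j6 0.29 t 6.65
```

```bash
python3 -m crank '{"travel":[[0,0.05,0],[0,0.05,0],[0,0.05,0]],"turn":[0,0,0]}' 34 40 |tail -2
python3 -m crank '{"travel":[[0,0,-0.8],[0,0,-1.7],[0,0,-2.6],[0,0,-3.3],[0,0,-3.3]],"turn":[0,0,0,0,0]}'
python3 -c "
from h import *
togo([.475,.225,.047],1.564)
c=grab('wrist','2')
print([proj(c,p).round() for p in [(.475,.2265,.072),(.437,.2265,.031),(.60,.2265,.084)]])
cv2.imwrite('pics/w2.png',cv2.resize(c['image'][60:340,170:470,::-1],None,fx=2,fy=2,interpolation=cv2.INTER_CUBIC))"
```

```text
wrist_force: [-0.2, 0.2, 0.3]
finger_gap: 0.0339
clock: 7.32
tcp_pos: [0.4792, 0.2257, 0.1862]
orientation: [0.006, 0.005, 1.0, 0.001]
wrist_force: [0.9, 0.4, -0.4]
finger_gap: 0.034
tcp [0.4792 0.2257 0.1862] jaw yaw 1.561 tilt [ 0.011  0.003 -1.   ] travel [ 0.145 -0.028  3.48 ] turn -0.002607402755411714 j6 0.3 t 7.32
[array([318., 226.]), array([317., 168.]), array([319., 371.])]
```

View pics/w2.png

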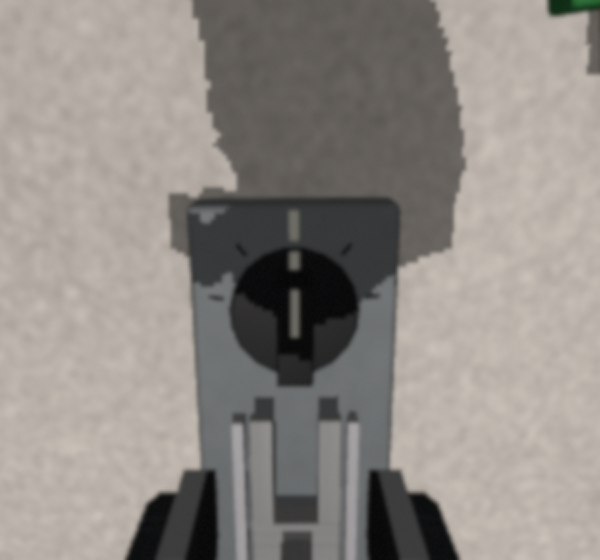

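The pointer is on the mark: line at crop (294,225–315), mark at (293,225). The prong tips show at crop (260,420) and (330,420). Next is locating the lock fin.

```bash
python3 - <<'E'
from h import *
c=dict(np.load("pics/wrist2.npz")); 
Q=lambda x,y:(170+(x+.5)/2-.5,60+(y+.5)/2-.5)
print("tips",[plane(c,Q(*p),.05) for p in [(250,420),(274,420),(320,420),(341,420)]])
print("disc",plane(c,Q(294,310),.037),"mark",plane(c,Q(293,225),.031), "front corners",plane(c,Q(190,208),.03),plane(c,Q(399,208),.03))
t=dict(np.load("pics/top0.npz")); A=lambda x,y:(268+(x+.5)/5-.5,178+(y+.5)/5-.5)
print("top tips",[plane(t,A(*p),.05) for p in [(120,272),(143,272),(180,270),(200,270)]])
print("fin top cand",plane(t,A(150,145),.084),plane(t,A(150,180),.05), "topcam", -t["R"].T@t["t"])
togo([.578,.2265,.2],1.564)
E
```

```text
tips [array([0.52121084, 0.20630231, 0.05      ]), array([0.52133149, 0.21663161, 0.05      ]), array([0.5215627 , 0.23643748, 0.05      ]), array([0.52166825, 0.24548273, 0.05      ])]
disc [0.47601339 0.22573577 0.037     ] mark [0.44090417 0.22567328 0.031     ] front corners [0.43358123 0.18290353 0.03      ] [0.43449194 0.26987945 0.03      ]
top tips [array([0.52041782, 0.24635751, 0.05      ]), array([0.51941644, 0.23446544, 0.05      ]), array([0.51886387, 0.21525515, 0.05      ]), array([0.51799326, 0.20491565, 0.05      ])]
fin top cand [0.5780114  0.22502743 0.084     ] [0.56808752 0.22713196 0.05      ] topcam [0.17424044 0.1940716  1.63192557]
tcp [0.4782 0.2253 0.1834] jaw yaw 1.561 tilt [ 0.008  0.002 -1.   ] travel [-2.499  0.054 -0.395] turn -0.0026396086142508324 j6 0.3 t 7.37
```

```bash
python3 -m crank '{"travel":[[-0.9,0.02,0],[-1.8,0.02,0],[-2.8,0.02,0],[-2.8,0.02,0],[-2.8,0.02,0]],"turn":[0,0,0,0,0]}' 40 40| tail -4
python3 -c "
from h import *
togo([.591,.2262,.056],1.564)"
```

```text
tcp_pos: [0.5884, 0.2237, 0.1762]
orientation: [-0.002, 0.005, 1.0, -0.001]
wrist_force: [-0.6, 0.1, -0.2]
finger_gap: 0.0401
tcp [0.5884 0.2237 0.1762] jaw yaw 1.56 tilt [-0.003 -0.001 -1.   ] travel [-0.075  0.066  3.005] turn -0.0039373945299958635 j6 0.25 t 7.78
```

```bash
python3 -m crank '{"travel":[[-0.05,0.06,0.8],[-0.06,0.06,1.6],[-0.07,0.06,2.4],[-0.07,0.06,3.0],[-0.07,0.06,3.0]],"turn":[0,0,0,0,0]}' | tail -4
python3 -m crank '{"travel":[[0,0,0],[0,0,0],[0,0,0],[0,0,0],[0,0,0]],"turn":[0,0,0,0,0]}' 0 40
python3 -c "
from h import *
togo([.531,.2262,.056],1.564)"
```

```text
tcp_pos: [0.5842, 0.2258, 0.0533]
orientation: [-0.005, 0.004, 1.0, -0.001]
wrist_force: [-0.8, -0.3, -0.2]
finger_gap: 0.0397
clock: 8.62
tcp_pos: [0.5905, 0.227, 0.0612]
orientation: [0.001, 0.004, 1.0, -0.0]
wrist_force: [-4.0, -2.8, 6.5]
finger_gap: 0.0131
tcp [0.5905 0.227  0.0612] jaw yaw 1.562 tilt [ 0.002 -0.    -1.   ] travel [ 1.489 -0.033  0.128] turn -0.002005713311000301 j6 0.25 t 8.62
```

```bash
python3 -m crank '{"travel":[[0.2,0,0],[0.4,0,0],[0.6,0,0],[0.8,0,0],[0.9,0,0]],"turn":[0,0,0,0,0]}' | tail -4
python3 -m crank '{"travel":[[0.2,0,0],[0.4,0,0],[0.55,0,0],[0.62,0,0],[0.62,0,0]],"turn":[0,0,0,0,0]}' | tail -4
python3 -m crank '{"travel":[[0.05,0,0],[0.1,0,0],[0.1,0,0],[0.1,0,0]],"turn":[0,0,0,0]}'
```

```text
tcp_pos: [0.5549, 0.2271, 0.0612]
orientation: [0.002, 0.005, 1.0, -0.0]
wrist_force: [0.9, -4.9, 5.9]
finger_gap: 0.0133
tcp_pos: [0.5304, 0.2272, 0.0612]
orientation: [0.002, 0.005, 1.0, -0.001]
wrist_force: [0.9, -5.6, 5.1]
finger_gap: 0.0132
clock: 9.78
tcp_pos: [0.5303, 0.2272, 0.0613]
orientation: [0.005, 0.005, 1.0, -0.0]
wrist_force: [9.3, -6.6, -0.3]
finger_gap: 0.0129
```

The lock moved 60.2 mm and hit its stop with 9 N. I'll release, rise and head for the left bolt with closed fingers.

```bash
python3 -m crank '{"travel":[[-0.08,0,0],[-0.08,0,0],[-0.08,0,0]],"turn":[0,0,0]}' 40 40 |tail -2
python3 -m crank '{"travel":[[0,0,-0.8],[0,0,-1.7],[0,0,-2.6],[0,0,-3.3],[0,0,-3.3]],"turn":[0,0,0,0,-0.08]}' | tail -4
python3 -c "
from h import *
c=grab('wrist','3'); cv2.imwrite('pics/w3.png',cv2.resize(c['image'][60:340,170:470,::-1],None,fx=1.5,fy=1.5))
togo([.510,-.050,.18],1.739)"
```

```text
wrist_force: [0.6, -0.5, 0.1]
finger_gap: 0.0399
tcp_pos: [0.5309, 0.2291, 0.198]
orientation: [0.005, -0.036, 0.999, 0.001]
wrist_force: [1.3, 0.6, 0.5]
finger_gap: 0.0399
tcp [0.53   0.2288 0.1952] jaw yaw 1.649 tilt [ 0.006  0.002 -1.   ] travel [ 1.048 -6.909  0.36 ] turn -0.08954586115265761 j6 0.19 t 10.5
```

View pics/w3.png

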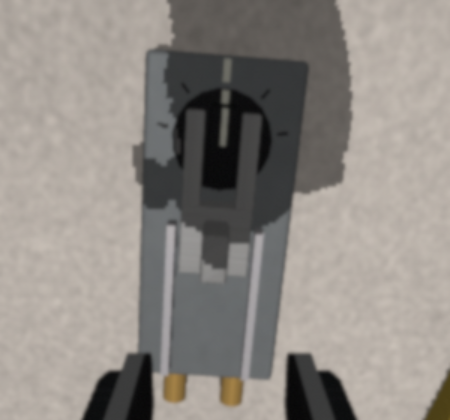

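The lock is home: the prongs at crop (195,160) and (250,160) straddle the bar, and the pointer is still on the mark. On to the left bolt.

```bash
python3 -m crank '{"travel":[[0.15,-1,0],[0.3,-2,0],[0.45,-3,0],[0.6,-4,0],[0.75,-5,0]],"turn":[0,0,0,0,0]}' 0 40| tail -4
python3 -m crank '{"travel":[[0.15,-1,0],[0.3,-1.9,0],[0.3,-1.9,0],[0.3,-1.9,0]],"turn":[-0.09,-0.09,-0.09,-0.09]}'| tail -4
python3 -c "
from h import *
togo([.510,-.050,.075],1.739)
c=grab('wrist','4')
print([proj(c,p).round() for p in [(.510,-.050,.064),(.528,-.153,.064)]])"
```

```text
tcp_pos: [0.5111, 0.0251, 0.1901]
orientation: [-0.001, -0.035, 0.999, 0.0]
wrist_force: [-0.2, 0.3, -0.6]
finger_gap: 0.0001
tcp_pos: [0.5051, -0.0519, 0.1902]
orientation: [-0.001, -0.078, 0.997, 0.001]
wrist_force: [0.6, 0.3, -0.3]
finger_gap: -0.0001
tcp [ 0.5051 -0.0519  0.1902] jaw yaw 1.727 tilt [-0.002  0.001 -1.   ] travel [-0.134  0.024  2.88 ] turn -0.01237319901701639 j6 -0.42 t 11.25
[array([319., 235.]), array([188., 237.])]
```

View pics/wrist4.png

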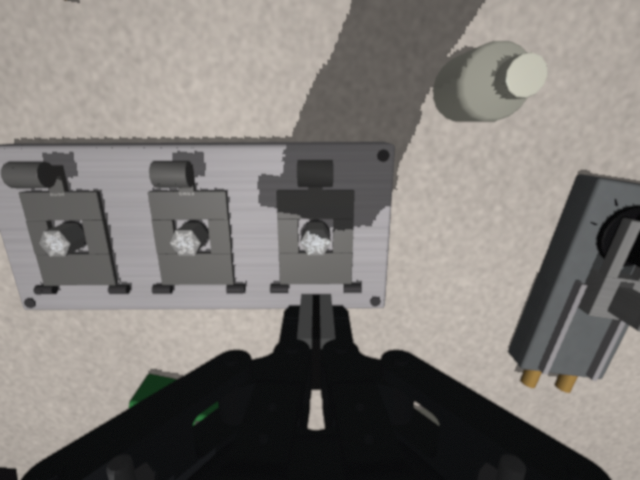

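Wrist view: the bolt tops are at (315,241) left, (185,241) middle and (54,241) right. The barrels are at (315,173), (172,173) and (25,175).

```bash
python3 - <<'E'
from h import *
c=dict(np.load("pics/wrist4.npz"))
b=[plane(c,p,.064) for p in [(315,241),(185,241),(54,241)]]; g=[plane(c,p,.075) for p in [(315,173),(173,174),(26,175)]]
print(b); print(g); d=b[0]-b[2]; print(np.linalg.norm(b[0]-b[1]),np.arctan2(d[1],d[0])-np.pi/2,[np.linalg.norm((x-y)[:2]) for x,y in zip(b,g)])
togo([b[0][0],b[0][1],.063],1.739)
E
```

```text
[array([ 0.51563367, -0.05213623,  0.064     ]), array([ 0.53174842, -0.15555341,  0.064     ]), array([ 0.54795242, -0.25954426,  0.064     ])]
[array([ 0.46041853, -0.06074556,  0.075     ]), array([ 0.47704317, -0.16244856,  0.075     ]), array([ 0.49422979, -0.26768166,  0.075     ])]
0.10466516863160161 0.15457898593811015 [np.float64(0.055882306651076664), np.float64(0.055138083258034466), np.float64(0.05433542703070889)]
tcp [ 0.5053 -0.0506  0.1903] jaw yaw 1.729 tilt [-0.002  0.001 -1.   ] travel [-0.255 -0.083  3.183] turn -0.009894125952927046 j6 -0.42 t 11.3
```

```bash
python3 -m crank '{"travel":[[-0.2,-0.03,0.8],[-0.2,-0.03,1.7],[-0.2,-0.03,2.5],[-0.2,-0.03,2.9],[-0.2,-0.03,2.95]],"turn":[0,0,0,0,0]}'| tail -4
python3 -m crank '{"travel":[[0,0,0.1],[0,0,0.2],[0,0,0.3],[0,0,0.35],[0,0,0.35]],"turn":[0,0,0,0,0]}'| tail -4
```

```text
tcp_pos: [0.5107, -0.0476, 0.0691]
orientation: [-0.004, -0.082, 0.997, 0.002]
wrist_force: [-0.9, -0.2, -0.6]
finger_gap: -0.0001
tcp_pos: [0.5156, -0.05, 0.0635]
orientation: [0.002, -0.081, 0.997, -0.0]
wrist_force: [-7.7, 3.7, 22.7]
finger_gap: 0.0
```

Left bolt is tight: 22.7 N at z 63.5 mm, no sink. On to the middle bolt.

```bash
python3 -m crank '{"travel":[[0,0,-0.8],[0,-0.9,-0.8],[0,-1.8,-0.8],[0,-2.62,-0.8],[0,-2.62,-0.8]],"turn":[0,0,0,0,0]}'| tail -4
python3 -m crank '{"travel":[[0,0,0.3],[0,0,0.5],[0,0,0.65],[0,0,0.72],[0,0,0.72]],"turn":[0,0,0,0,0]}'| tail -4
```

```text
tcp_pos: [0.5343, -0.1597, 0.0935]
orientation: [0.003, -0.078, 0.997, -0.003]
wrist_force: [0.2, -0.3, 0.6]
finger_gap: 0.0
tcp_pos: [0.531, -0.1535, 0.0637]
orientation: [0.0, -0.081, 0.997, -0.001]
wrist_force: [-4.1, -0.8, 7.9]
finger_gap: 0.0001
```

```bash
python3 -m crank '{"travel":[[0,0,0.08],[0,0,0.08],[0,0,0.08]],"turn":[0,0,0]}'| tail -4
python3 -m crank '{"travel":[[0,0,-0.8],[0,-0.9,-0.8],[0,-1.8,-0.8],[0,-2.62,-0.8],[0,-2.62,-0.8]],"turn":[0,0,0,0,0]}'| tail -4
python3 -m crank '{"travel":[[0,0,0.3],[0,0,0.5],[0,0,0.65],[0,0,0.8],[0,0,0.8]],"turn":[0,0,0,0,0]}'| tail -4
```

```text
tcp_pos: [0.531, -0.1536, 0.0635]
orientation: [0.001, -0.081, 0.997, -0.001]
wrist_force: [-10.4, 2.2, 28.8]
finger_gap: -0.0002
tcp_pos: [0.5499, -0.2627, 0.0921]
orientation: [0.002, -0.079, 0.997, -0.002]
wrist_force: [0.3, -0.2, 0.2]
finger_gap: -0.0002
tcp_pos: [0.5472, -0.2561, 0.058]
orientation: [-0.001, -0.081, 0.997, 0.001]
wrist_force: [0.6, -0.2, -0.5]
finger_gap: -0.0005
```

```bash
python3 -m crank '{"travel":[[0,0,0.06],[0,0,0.1],[0,0,0.1]],"turn":[0,0,0]}'| tail -4
python3 -m crank '{"travel":[[0,0,-0.9],[0,0,-1.8],[0.6,0,-2.7],[1.2,0,-2.7],[1.2,0,-2.7]],"turn":[0,0,0,0,0]}'| tail -4
python3 -m crank '{"travel":[[0.2,0,0],[0.2,0,0],[0.2,0,0]],"turn":[0,0,0]}' 50 40| tail -4
python3 -c "
from h import *
togo([.492,-.267,.058],1.732)
c=grab('wrist','5')
print([proj(c,p).round() for p in [(.547,-.258,.057),(.492,-.267,.075)]])"
```

```text
tcp_pos: [0.548, -0.2567, 0.057]
orientation: [0.0, -0.081, 0.997, -0.0]
wrist_force: [-3.1, 3.6, 9.5]
finger_gap: -0.0002
tcp_pos: [0.4991, -0.2659, 0.1667]
orientation: [0.001, -0.08, 0.997, -0.002]
wrist_force: [0.1, 1.4, -0.3]
finger_gap: 0.0002
tcp_pos: [0.4924, -0.266, 0.1626]
orientation: [-0.0, -0.08, 0.997, 0.0]
wrist_force: [-0.1, 0.0, 0.7]
finger_gap: 0.0362
tcp [ 0.4924 -0.266   0.1626] jaw yaw 1.732 tilt [-0.001  0.001 -1.   ] travel [ 0.013 -0.025  2.614] turn -8.033158750153646e-05 j6 -0.8 t 14.97
[array([316., 303.]), array([317., 244.])]
```

View pics/wrist5.png

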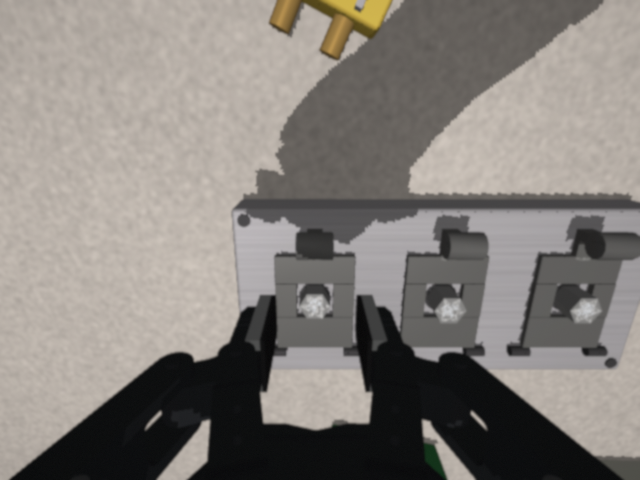

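The right bolt is down, stopping at 57 mm with 9.5 N. Its barrel is at (315,245), as predicted. Gripping it by its ends.

```bash
python3 -m crank '{"travel":[[0,0,0.8],[0,-0.02,1.6],[0,-0.02,2.3],[0,-0.02,2.68],[0,-0.02,2.68]],"turn":[0,0,0,0,0]}'| tail -4
python3 -m crank '{"travel":[[0,0,0],[0,0,0],[0,0,0],[0,0,0],[0,0,0]],"turn":[0,0,0,0,0]}' 0 30| tail -4
```

```text
tcp_pos: [0.4904, -0.2648, 0.0513]
orientation: [-0.003, -0.081, 0.997, 0.003]
wrist_force: [-0.2, 0.0, -0.2]
finger_gap: 0.0501
tcp_pos: [0.4935, -0.2669, 0.057]
orientation: [0.001, -0.081, 0.997, -0.0]
wrist_force: [1.5, 4.2, -1.0]
finger_gap: 0.0251
```

```bash
python3 -m crank '{"travel":[[-0.07,0,-0.23],[-0.155,0,-0.45],[-0.26,0,-0.665],[-0.38,0,-0.87],[-0.525,0,-1.06]],"turn":[0,0,0,0,0]}'| tail -4
python3 -m crank '{"travel":[[-0.155,0,-0.18],[-0.33,0,-0.34],[-0.515,0,-0.49],[-0.71,0,-0.62],[-0.92,0,-0.74]],"turn":[0,0,0,0,0]}'| tail -4
python3 -m crank '{"travel":[[0,0,0],[0,0,0],[0,0,0],[0,0,0]],"turn":[0,0,0,0]}'
python3 -c "
from h import *
grab('wrist','6'); c=grab('scene','6')
cv2.imwrite('pics/s6.png',cv2.resize(c['image'][100:300,100:400,::-1],None,fx=2.5,fy=2.5,interpolation=cv2.INTER_CUBIC))"
```

```text
tcp_pos: [0.5137, -0.2636, 0.0995]
orientation: [-0.0, -0.081, 0.997, -0.0]
wrist_force: [1.7, 1.8, -7.5]
finger_gap: 0.0252
tcp_pos: [0.5493, -0.2578, 0.1286]
orientation: [-0.001, -0.08, 0.997, -0.0]
wrist_force: [-0.7, 0.9, -5.7]
finger_gap: 0.0253
clock: 17.02
tcp_pos: [0.5497, -0.2578, 0.1287]
orientation: [0.0, -0.08, 0.997, -0.0]
wrist_force: [-1.5, 4.6, 2.7]
finger_gap: 0.0256
```

View pics/s6.png

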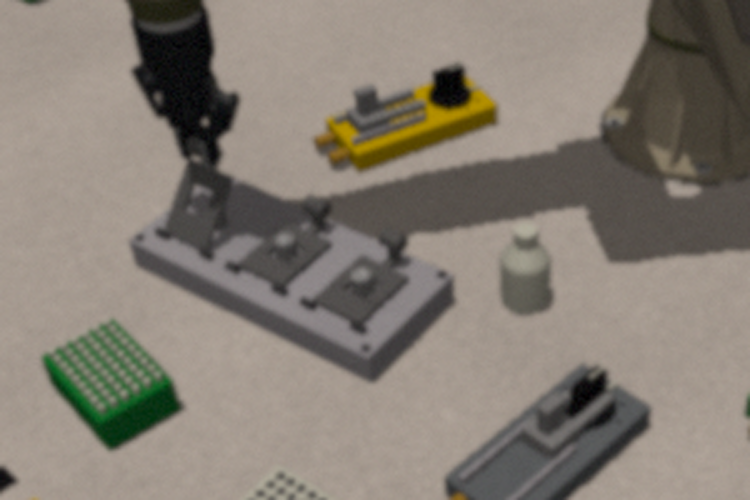

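View pics/wrist6.png

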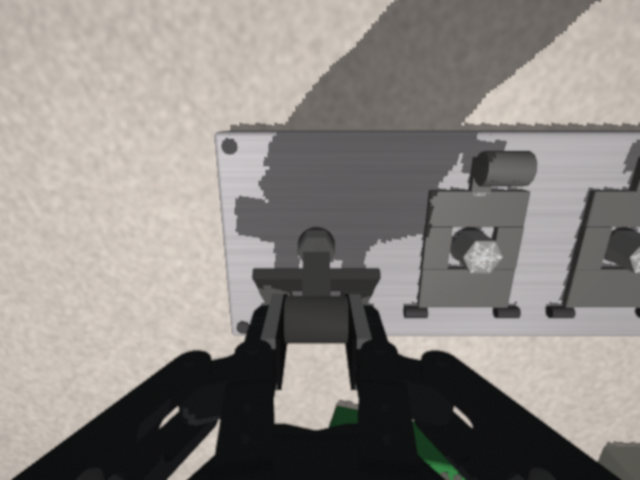

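The scene crop shows the right cap raised at (200,205), held in the gripper, with the middle and left caps shut, the bottle and tip box in place, and the lock over the knob. The wrist view shows the barrel pinched by its ends at (317,318). The barrel rose 72 mm and moved 57 mm, which is about 50°.

```bash
python3 -c "
from workcell import *
s=get_state(); print(s['finger_gap'],s['wrist_force'],s['tcp_pos']); print(hand_in())"
```

```text
0.025261896618626014 [-3.4685732   4.47634758  3.00343602] [ 0.5496016  -0.25782296  0.12864351]
the job is handed in; nothing more can be done
None
```

I completed every step and handed the job in at about 17 s of the 72 s allowed. No verdict is reported, so the results below are my own checks.

- **Knob and lock:** I turned the grey regulator's knob about 1.0 rad clockwise onto the mark, and the wrist picture showed the pointer line on it. I then slid the lock 60 mm home, where it met its stop at about 9 N. A second wrist picture showed the prongs either side of the bar and the pointer still on the mark.
- **Bolts:** The left and middle bolts were tight, holding at 63.5 mm under 23 N and 29 N. The right bolt sank 7 mm to its stop at 57 mm.
- **Cap:** I gripped the right cap's barrel by its two ends and lifted it along its arc to about 50° (0.87 rad), worked out from the tool's travel. At hand-in the gripper still held it at a 25 mm opening, against the 26 mm barrel.
- **Other items:** The last scene picture showed the other two caps shut and the tip box and bottle standing where they were. The well plate was only partly in that picture, and I did not measure the bystanders' positions again. The arm stayed well clear of all three.

No check failed or disagreed. Camera estimates differed by 2–5 mm between views, which did not affect any grasp.

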